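Index the specimen wheel to the red mount

TASK

Bring the red mount under the roughness tester's stylus: turn the ratchet wheel clockwise by the black knob at its centre, regripping as needed, until the pawl clicks down into that mount's tooth, then ease the wheel back until the tooth rests against the pawl, and let go. Hold only the knob: do not touch the polished mounts, the pawl or the tester's probe, and leave the loose things around it where they are.

Things in the scene. Friction and masses are not known exactly. Their poses are not given: they have to be found in the camera images.
- station: fixed black granite plate, 420 x 260 x 30 mm, flat on the bench, carrying specimen wheel, pawl and tester. Origin on the bench on the wheel's vertical axis; x from that axis to the tester, z up; plate x -110 to 310, y -130 to 130 mm. Wheel: steel ratchet ring, 8 saw teeth (root radius 90, tip 96, z 40 to 52 mm) under an aluminium disc (radius 83, top z 66 mm)
- wheel (a joint): angle of the ratchet wheel (rad), growing clockwise seen from above, endless; 0 or any full turn = red mount under the stylus, its tooth against the pawl. The pawl drops at every pi/4: -2.356, -1.571, -0.785, 0. Clockwise it turns with about 0.1 N m of drag and stays where left; anticlockwise the pawl stops it at the tooth last passed. Starts anywhere from -2.5 to -0.4
- knob: black round fluted knob at the wheel's centre, turns with it: 44 mm diameter, 34 mm tall, on an 18 mm stem. Origin: centre of its underside, on the wheel's axis, 100 mm above the bench; z up; top at 134 mm. Within 90 mm of the axis nothing else is higher than 89 mm above the bench; nothing on the plate is higher than 141 mm
- red_mount (a point): centre of the polished top face of the red mount, the only red one of the 8 mounts on the wheel, 62 mm from the wheel's axis, 76 mm above the bench
- mounts: the 8 resin mounts clamped in the wheel's disc, each 30 mm diameter, on a 62 mm radius, 45 degrees apart, standing 10 mm above the disc, tops 76 mm above the bench: one red, four black, one green, one blue, one beige. Origin: on the wheel's axis, 40 mm above the bench; turns with the wheel
- stylus (a point): tip of the tester's stylus, fixed, 62 mm from the wheel's axis towards the tester, 78.5 mm above the bench, 2.5 mm above the mounts
- probe: the tester's probe, fixed: steel pickup tube (8 mm, top 89 mm above the bench, from 54 mm from the wheel's axis outwards) and ivory drive unit (top 102 mm above the bench, from 110 mm outwards) on a column. Origin and axes as station
- pawl (a joint): angle of the sprung pawl (rad): 0 when it is down in a tooth, about 0.13 when it rides on a tooth's tip just before it drops. A light spring presses it on the wheel
- pawl_lever: the steel pawl, 75 mm long, 11 mm thick, beside the wheel at the station's +y side, 41 to 64 mm above the bench. Origin at its pivot, at x -48, y 106.5 mm of the station
- amber_mount: loose spare resin mount, clear amber, 30 mm diameter, 20 mm tall, lying on the granite base; origin under its centre
- ref_plate: loose roughness reference plate in a black holder, 60 x 34 x 10 mm, lying on the granite base; origin under its centre
- test_block: loose round steel hardness test block, 64 mm diameter, 15 mm thick, on the bench; origin under its centre
- loupe: loose black eyeglass loupe, 42 mm diameter, 44 mm tall, on the bench; origin under its centre
- caliper: loose digital caliper lying flat, 235 x 60 x 14 mm, on the bench; origin under the middle of its beam
- vblock: loose dark steel V-block, 60 x 50 x 45 mm, on the bench; origin under its centre

How it is judged:
By the outcome, as a careful person would: the job done as asked, in the order asked, and still so for the second after the job is handed in, with the robot touching nothing.
It also fails if it takes over 51 s, if anything falls off the work surface, if the arm or the gripper's body presses on something with over 40 N, if the wrist force passes 120 N, or if a joint passes its speed limit or range.

ROBOT

A 7-joint arm with a two-finger parallel gripper is mounted at the origin on the work surface. World frame = base frame: x ahead of the robot, y to its left, z up, the work surface at z = 0. Lengths are in m, angles in rad, forces in N, time in s.
With the tool pointing down it reaches from about 0.4 to 0.85 m from the base axis. Payload 10.4 kg.
Tool frame: the origin (TCP) lies at the very end of the fingers, on their centre line; the grasp point (between the pads) lies 19 mm behind it; x points along the fingers, y is the direction in which the jaws open and shut, and the axes are right-handed (so a half turn about x gives the same grasp; the last joint's range is limited). The gripper opens to 85 mm and grips with 20 to 120 N. Pads are 22 mm wide; open, the fingers measure 114 mm over their backs; the gripper's body (76 mm by 85 mm) begins 54 mm behind the grasp point. The pads swing forward as they close: fully open they stand 13 mm farther back than shut.
Start: joints at [1.283, 0.332, -0.065, 1.46, 0.022, 1.35, -0.088], TCP at [0.164, -0.603, 0.231] pointing down, gripper open.
Joint ranges: [-2.6, 2.6], [-0.5, 2.12], [-1.47, 1.34], [0.16, 2.42], [-1.27, 4.41], [0.06, 2.06], [-2.6, 2.6]. Speed limits (rad/s): [2.22, 2.22, 2.79, 2.79, 3.14, 3.14, 3.14].

INTERFACE

Orientations are given as a unit quaternion [x, y, z, w].
In Python, from workcell import monitor, camera, ticket, regions_of gives the robot as it stands.
- The arm moves only by the tool step_arm, never from a script. Its argument "increments" is a list of rows, each a list of 5 numbers: the finger opening in m, from 0 to 0.0854, then the shift along the world's x, y, z in m, then the turn about the world's z in rad. A call has 1 to 12 rows; each row shifts and turns the commanded pose from where the row before left it; what a row does not reach is not made up. A row lasts 1/12 s, in which the tool goes at most 41.7 mm and 7.16 degrees, less where a joint would pass 70% of its speed; a pose out of reach is approached as far as the arm can. A call with a gripper value outside its range is refused whole. The fingers move at their own pace and stop on an object; "force" is the grip in N (left out, the last holds). Time passes only in rows, so rows that do not move let the fingers close. It gives the time, the measured TCP pose, the force and the opening at its end, in the units of the state.
- monitor.get_obs(): the state, without advancing time (a new reading comes with each control period).
- camera(name): name is "scene" or "top" or "wrist"; returns a dict with "color" (480x640x3 uint8, red, green, blue), "range_z" (480x640 float32, m along the optical axis (not along the pixel's ray), 0 where there is no reading), "fx", "fy", "cx", "cy" (pixels), "cam_to_world" (4x4, takes a point from camera to world coordinates). Camera axes: x right, y up, looking along -z (the intrinsics and any distortion apply to the point x, -y, -z); pixel columns grow to the right and rows downward; lengths in m; the calibration is good to about 2 mm. A picture is of the moment at which its call begins.
- ticket.hand_in(): hands the job in, once; it reports no verdict.
Trained networks look in a picture, given as the dict that the camera call returned (one of the last four; its "shot" number tells which), for a name from the list of things; names that differ only in an ending like _2 or _b are one class to them, and where a whole thing is asked for, a point or a joint stands for the part that bears it (a point fixed in the world has none). Each returns a list of dicts, best first, with "p" (0 to 1); they miss things now and then, are a little off and sometimes report something else, mostly with a low value. They report only what shows in the picture. A call takes as long as a camera call.
- regions_of(picture, query): "region" (480x640 bool, what is visible of it) and "centre" ([row, column] in pixels, amid what is visible of it).
The state is a dict: "clock": time; "joint_pos": joint angles; "joint_velocities": joint speeds; "tau": joint torques, N m; "position": TCP position; "ee_rot": TCP orientation; "ft_force": force on the tool from outside, world axes, zero at the start; "torque": the same for the moment, N m; "grip_width": opening from 0.0 (shut) to 1.0 (fully open).
Only numpy, scipy, OpenCV 4.12 (cv2) and the standard library are available. Lean on these libraries where they do the work, as an engineer would, in place of code of your own. Each camera call takes 0.05 s, during which the arm holds its last target. There are 200 camera calls.

## Working session

There is one attempt and no reset: what is moved stays moved. The work goes in short steps, Python scripts to look and compute and a tool call to move; the robot and the scene stay as the last step left them, time stands still between calls to the robot, and variables do not carry over. Pictures are saved under pics/ and viewed, about 8 in all and at most 12, crops included, and the job is handed in when it is done.

Besides the shell and the picture viewer there is one more tool, called after "Call:" as name(argument=value, ...) on one line, values as JSON. step_arm: Moves the arm, as the interface text tells. Its arguments: {"type":"object","properties":{"increments":{"type":"array"},"force":{"type":"number"}},"required":["increments"]}

```bash
mkdir -p pics; cat > h.py <<'E'
import numpy as np, cv2
from workcell import monitor, camera, ticket, regions_of
def pts(pic, m):
    r,c=np.nonzero(m&(pic["range_z"]>0)); z=pic["range_z"][r,c]
    P=np.c_[(c-pic["cx"])/pic["fx"]*z, -(r-pic["cy"])/pic["fy"]*z, -z, np.ones_like(z)]
    return (P@np.array(pic["cam_to_world"]).T)[:,:3]
def save(pic,n): cv2.imwrite(f"pics/{n}.png",cv2.cvtColor(pic["color"],cv2.COLOR_RGB2BGR))
def pix(pic,p):
    q=np.linalg.inv(pic["cam_to_world"])@np.r_[p,1]; return pic["cx"]+pic["fx"]*q[0]/-q[2], pic["cy"]-pic["fy"]*q[1]/-q[2]
E
python3 - <<'E'
from h import *
o=monitor.get_obs(); print({k:np.round(v,3) for k,v in o.items()})
for n in ["top","scene"]:
    p=camera(n); save(p,n+"0"); print(n,[k for k in p], p["fx"], np.round(p["cam_to_world"],3).tolist())
    for q in ["knob","red_mount","probe","pawl_lever","station"]:
        for d in regions_of(p,q)[:2]:
            P=pts(p,d["region"]); print(q,round(d["p"],2),np.round(d["centre"]),d["region"].sum(),np.round(np.median(P,0),3) if len(P) else None, np.round(P.max(0),3) if len(P) else None, np.round(P.min(0),3) if len(P) else None)
E
```

```text
{'clock': np.float64(0.0), 'joint_pos': array([ 1.283,  0.333, -0.065,  1.461,  0.022,  1.35 , -0.089]), 'joint_velocities': array([ 0.001, -0.   ,  0.   ,  0.   ,  0.   , -0.001,  0.001]), 'tau': array([ 0.0000e+00, -6.2545e+01,  5.0000e-02, -3.9162e+01,  1.6000e-02,
        1.0000e-02,  0.0000e+00]), 'position': array([ 0.163, -0.603,  0.231]), 'ee_rot': array([-0.701, -0.094,  0.701, -0.093]), 'ft_force': array([ 0.894, -0.5  ,  0.024]), 'torque': array([-0.072, -0.025, -0.032]), 'grip_width': np.float64(0.998)}
top ['color', 'range_z', 'fx', 'fy', 'cx', 'cy', 'cam_to_world', 'shot'] 579.609594993721 [[-0.017, 0.995, -0.095, 0.411], [-1.0, -0.016, 0.012, -0.0], [0.011, 0.095, 0.995, 1.47], [0.0, 0.0, 0.0, 1.0]]
knob 0.77 [220. 308.] 304 [ 0.564 -0.007  0.133] [0.594 0.017 0.14 ] [ 0.542 -0.028  0.062]
knob 0.28 [231. 290.] 935 [0.555 0.004 0.075] [0.636 0.066 0.086] [ 0.493 -0.078  0.058]
red_mount 0.7 [230. 326.] 728 [ 0.554 -0.02   0.075] [0.636 0.061 0.085] [ 0.495 -0.078  0.062]
red_mount 0.46 [273. 107.] 252 [0.452 0.488 0.042] [0.469 0.512 0.053] [0.435 0.471 0.004]
probe 0.
[... 259 characters left out ...]
28 -0.206 -0.007]
scene ['color', 'range_z', 'fx', 'fy', 'cx', 'cy', 'cam_to_world', 'shot'] 529.3386947733785 [[-0.886, -0.251, 0.389, 1.085], [0.464, -0.475, 0.748, 1.038], [-0.003, 0.843, 0.537, 0.83], [0.0, 0.0, 0.0, 1.0]]
red_mount 0.74 [246. 316.] 480 [0.586 0.024 0.074] [0.639 0.071 0.08 ] [ 0.498 -0.078  0.063]
probe 0.96 [244. 242.] 896 [ 0.749 -0.042  0.095] [ 0.825 -0.014  0.107] [ 0.61  -0.138  0.025]
pawl_lever 0.73 [264. 335.] 181 [0.565 0.102 0.048] [0.594 0.126 0.065] [0.519 0.076 0.027]
station 0.71 [259. 274.] 10853 [0.681 0.014 0.031] [0.898 0.15  0.142] [ 0.433 -0.281 -0.004]
station 0.37 [173. 312.] 309 [ 0.36  -0.427  0.029] [ 0.397 -0.399  0.051] [ 0.293 -0.555 -0.007]
```

```bash
python3 - <<'E'
from h import *
a=cv2.imread("pics/top0.png")[110:310,210:430]; b=cv2.imread("pics/scene0.png")[170:340,190:410]
cv2.imwrite("pics/c0.png",cv2.resize(a,(660,600),interpolation=cv2.INTER_CUBIC)); 
p=camera("top"); hsv=cv2.cvtColor(p["color"],cv2.COLOR_RGB2HSV)
m=((hsv[...,0]<8)|(hsv[...,0]>172))&(hsv[...,1]>130)&(hsv[...,2]>60)
n,l,s,c=cv2.connectedComponentsWithStats(m.astype(np.uint8))
for i in range(1,n):
    if s[i,4]>30: print("red",c[i],s[i,4],np.round(np.median(pts(p,l==i),0),4))
k=regions_of(p,"knob")[0]; P=pts(p,k["region"]); P=P[P[:,2]>.125]; print(len(P),P.mean(0),(P.max(0)+P.min(0))/2, np.ptp(P,0))
# disc/mount tops & station edges
st=regions_of(p,"station")[0]["region"]; P=pts(p,st); Q=P[abs(P[:,2]-.03)<.01][:,:2].astype(np.float32); print(cv2.minAreaRect(Q))
# knob top by depth
P=pts(p,np.ones((480,640),bool)); d=np.hypot(P[:,0]-.564,P[:,1]+.006); Q=P[(d<.06)&(P[:,2]>.122)]; print(len(Q),Q.mean(0),(Q.max(0)+Q.min(0))/2,np.ptp(Q,0))
E
```

```text
red [608.79130435 135.34782609] 115 [ 0.7509 -0.7118  0.1486]
red [285.86956522 212.97826087] 46 [0.5866 0.0471 0.0756]
263 [ 0.56318678 -0.00585655  0.13359837] [ 0.5633647  -0.00571834  0.13352594] [0.04012429 0.03966307 0.01529871]
((0.6619347333908081, -0.03089641034603119), (0.26031672954559326, 0.42078444361686707), 75.75696563720703)
282 [ 0.56394036 -0.00596978  0.13346984] [ 0.5643947  -0.00580592  0.13311229] [0.04218431 0.04427945 0.01612602]
```

View pics/c0.png

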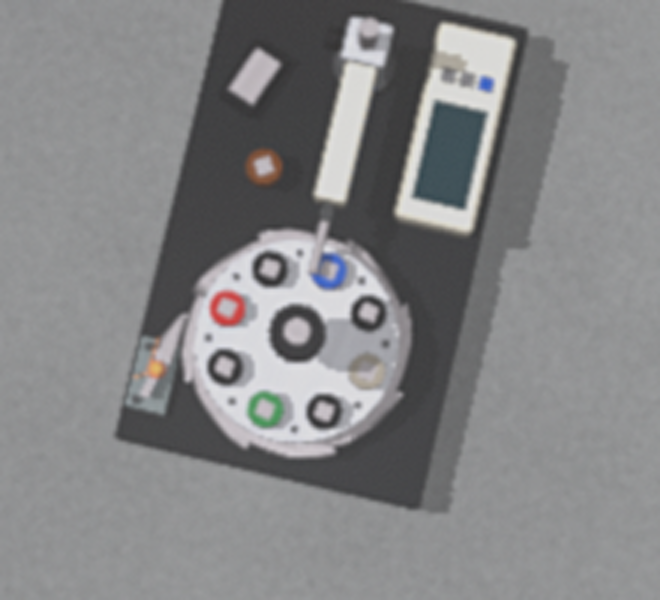

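View pics/scene0.png

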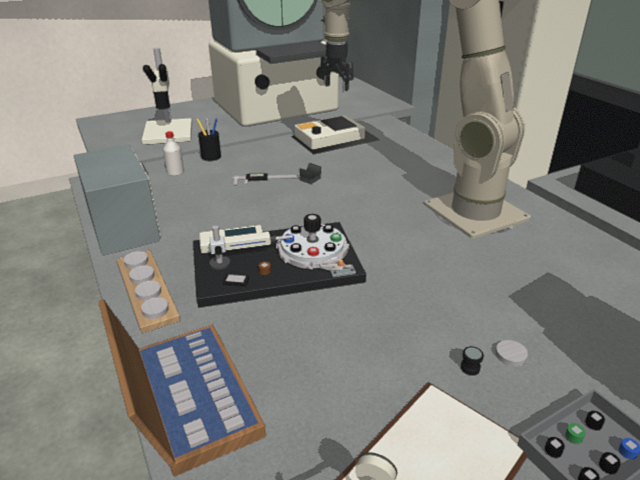

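Top picture: the wheel centre/knob is at about (308,220) full-frame. Red is at (286,213), and blue is just past the stylus. The red bearing is about 81° anticlockwise of the stylus, so the wheel is at about -1.42 rad. The scene view agrees, with nothing tall on the path. I'll move to the knob next.

Call:
step_arm(increments=[[0.0854, 0.02, 0.03, 0, 0.1], [0.0854, 0.02, 0.03, 0, 0.1], [0.0854, 0.02, 0.03, 0, 0.1], [0.0854, 0.02, 0.03, 0, 0.1], [0.0854, 0.02, 0.03, 0, 0.1], [0.0854, 0.02, 0.03, 0, 0.1], [0.0854, 0.02, 0.03, 0, 0.1], [0.0854, 0.02, 0.03, 0, 0.1], [0.0854, 0.02, 0.03, 0, 0.1], [0.0854, 0.02, 0.03, 0, 0.1]])

```text
clock: 1.58
position: [0.3643, -0.3017, 0.2316]
ee_rot: [-0.569, -0.419, 0.569, -0.42]
ft_force: [1.1, -0.2, 0.9]
grip_width: 0.997
```

Call:
step_arm(increments=[[0.0854, 0.02, 0.03, 0, 0.1], [0.0854, 0.02, 0.03, 0, 0.1], [0.0854, 0.02, 0.03, 0, 0.1], [0.0854, 0.02, 0.03, 0, 0.1], [0.0854, 0.02, 0.03, 0, 0.1], [0.0854, 0.02, 0.03, 0, 0.1], [0.0854, 0.02, 0.03, 0, 0.1], [0.0854, 0.02, 0.03, 0, 0.1], [0.0854, 0.02, 0.03, 0, 0.1], [0.0854, 0.01, 0.015, 0, 0.1], [0.0854, 0, 0, 0, 0]])

```text
clock: 2.5
position: [0.5549, -0.0132, 0.2314]
ee_rot: [0.297, 0.642, -0.295, 0.642]
ft_force: [-0.7, 0.5, 0.1]
grip_width: 0.996
```

```bash
python3 - <<'E'
from h import *
p=camera("wrist"); save(p,"w1")
o=monitor.get_obs(); print({k:np.round(v,4) for k,v in o.items()})
for d in regions_of(p,"knob")[:2]:
    P=pts(p,d["region"]); Q=P[P[:,2]>.125]; print(d["p"],d["centre"],len(P),np.median(P,0)); 
    if len(Q): print(Q.mean(0),(Q.max(0)+Q.min(0))/2,np.ptp(Q,0))
for d in regions_of(p,"red_mount")[:2]: print(d["p"],d["centre"])
E
```

```text
{'clock': np.float64(2.55), 'joint_pos': array([ 0.5898,  0.2562, -0.7506,  1.6196,  0.1771,  1.3362,  0.5128]), 'joint_velocities': array([ 0.0405, -0.028 ,  0.0468,  0.0228, -0.0045,  0.0033, -0.0344]), 'tau': array([-2.13590e+00, -4.69790e+01, -8.12280e+00, -3.90782e+01,
        1.91000e-02, -1.22900e-01,  6.46200e-01]), 'position': array([ 0.5541, -0.0158,  0.2312]), 'ee_rot': array([ 0.2991,  0.6412, -0.2982,  0.6407]), 'ft_force': array([-1.0698, -0.4025, -0.5873]), 'torque': array([-0.0657,  0.0436,  0.0162]), 'grip_width': np.float64(0.996)}
0.49 [225.5, 362.8] 102483 [0.58465721 0.00349317 0.04421775]
[ 0.56383645 -0.00266939  0.13655811] [0.56901598 0.00158271 0.22149465] [0.05345036 0.0564289  0.1929029 ]
0.7 [93.5, 416.3]
```

View pics/w1.png

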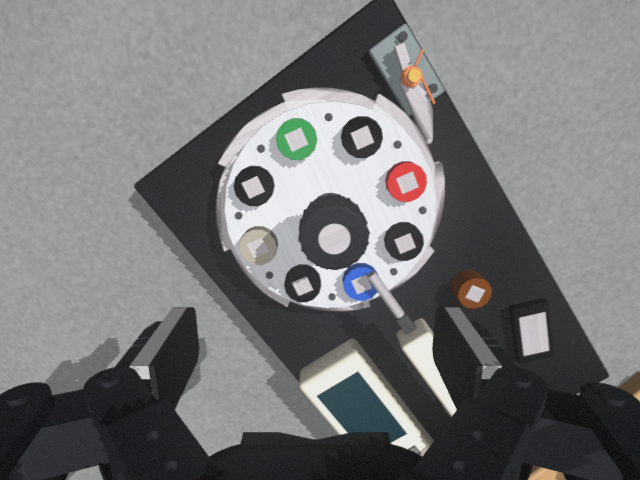

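Wrist view: knob cap at (334,235), red mount at (406,182), blue at (362,283) beside the stylus, green at (297,139). Refining the centre and angle from this picture.

```bash
python3 - <<'E'
from h import *
from scipy.optimize import least_squares
p=camera("wrist"); hsv=cv2.cvtColor(p["color"],cv2.COLOR_RGB2HSV); H,S,V=[hsv[...,i].astype(int) for i in range(3)]
T=np.array(p["cam_to_world"])
def ray(c,r,z):
    d=T[:3,:3]@np.array([(c-p["cx"])/p["fx"],-(r-p["cy"])/p["fy"],-1]); return T[:3,3]+d*(z-T[2,3])/d[2]
pt={}
for n,h0,h1 in [("red",-8,8),("green",45,80),("blue",105,125)]:
    h=np.where(H>172,H-180,H); m=((h>h0)&(h<h1)&(S>110)&(V>50)).astype(np.uint8)
    k,l,s,c=cv2.connectedComponentsWithStats(m); i=1+np.argmax(s[1:,4]); hull=cv2.convexHull(np.argwhere(l==i)[:,::-1].astype(np.float32).reshape(-1,1,2))
    (x,y),rad=cv2.minEnclosingCircle(hull); pt[n]=ray(x,y,.076); print(n,round(x),round(y),rad,pt[n].round(4))
# offsets: green = red+90 ccw, blue = red-90 cw
off={"red":0,"green":np.pi/2,"blue":-np.pi/2}
f=lambda v:np.r_[[ (pt[n][:2]-v[:2]-.062*np.array([np.cos(v[2]+off[n]),np.sin(v[2]+off[n])])) for n in pt]].ravel()
r=least_squares(f,[.564,-.006,1.2]); print(r.x, f(r.x).round(4))
g=(p["range_z"]>0); P=pts(p,g); d=np.hypot(P[:,0]-.564,P[:,1]+.006); Q=P[(d<.03)&(P[:,2]>.128)&(P[:,2]<.15)]; print(len(Q),Q.mean(0),(Q.max(0)+Q.min(0))/2,np.ptp(Q,0))
P=P[(abs(P[:,2]-.03)<.006)&(np.hypot(P[:,0]-.6,P[:,1])<.3)]; 
print("turn to go", r.x[2]+np.deg2rad(14.24))
E
```

```text
red 413 174 20.620115280151367 [0.5902 0.0517 0.076 ]
green 302 134 20.622068405151367 [0.5089 0.0221 0.076 ]
blue 368 277 18.752817153930664 [ 0.6195 -0.0304  0.076 ]
[ 0.56404943 -0.00418557  1.12916968] [-0.0003 -0.0001  0.0009 -0.0002 -0.0006  0.0003]
3771 [ 0.56375294 -0.00326125  0.1344781 ] [ 0.56478195 -0.00430793  0.13259154] [0.0447406  0.04480701 0.00916756]
turn to go 1.377704569940091
```

Call:
step_arm(increments=[[0.0854, 0.005, 0.0065, -0.02, 0], [0.0854, 0.005, 0.0065, -0.02, 0], [0.0854, 0, 0, -0.02, 0], [0.0854, 0, 0, -0.02, 0], [0.0854, 0, 0, -0.02, 0], [0.0854, 0, 0, -0.01, 0], [0.0854, 0, 0, -0.01, 0], [0.0854, 0, 0, -0.01, 0], [0.0854, 0, 0, -0.004, 0], [0.0854, 0, 0, 0, 0], [0.0854, 0, 0, 0, 0], [0.0854, 0, 0, 0, 0]])

```text
clock: 3.7
position: [0.5641, -0.0052, 0.0981]
ee_rot: [0.3, 0.64, -0.3, 0.641]
ft_force: [-0.0, -0.5, 0.1]
grip_width: 1.0
```

```bash
python3 - <<'E'
from h import *
o=monitor.get_obs(); print({k:np.round(v,4) for k,v in o.items() if k!="tau"})
E
```

```text
{'clock': np.float64(3.7), 'joint_pos': array([ 0.5223,  0.4044, -0.716 ,  1.7496,  0.2948,  1.0965,  0.4042]), 'joint_velocities': array([-0.0001, -0.0038, -0.0033,  0.0003, -0.0001, -0.0007, -0.0015]), 'position': array([ 0.5641, -0.0052,  0.0981]), 'ee_rot': array([ 0.3004,  0.6398, -0.3   ,  0.6406]), 'ft_force': array([-0.0477, -0.4726,  0.1362]), 'torque': array([ 0.026 , -0.0034, -0.0377]), 'grip_width': np.float64(0.9997)}
```

Call:
step_arm(increments=[[0.036, 0, 0, 0, 0], [0.036, 0, 0, 0, 0], [0.036, 0, 0, 0, 0], [0.036, 0, 0, 0, 0], [0.036, 0, 0, 0, 0], [0.036, 0, 0, 0, 0], [0.036, 0, 0, 0, 0], [0.036, 0, 0, 0, 0]], force=40)

```text
clock: 4.37
position: [0.564, -0.005, 0.0978]
ee_rot: [0.3, 0.64, -0.3, 0.641]
ft_force: [-0.4, 0.9, 5.9]
grip_width: 0.503
```

Call:
step_arm(increments=[[0.036, 0, 0, 0, -0.04], [0.036, 0, 0, 0, -0.08], [0.036, 0, 0, 0, -0.08], [0.036, 0, 0, 0, -0.08], [0.036, 0, 0, 0, -0.08], [0.036, 0, 0, 0, -0.08], [0.036, 0, 0, 0, -0.08], [0.036, 0, 0, 0, -0.08], [0.036, 0, 0, 0, -0.08], [0.036, 0, 0, 0, -0.06], [0.036, 0, 0, 0, -0.04], [0.036, 0, 0, 0, 0]])

```text
clock: 5.37
position: [0.5645, -0.0049, 0.0978]
ee_rot: [0.522, 0.477, -0.521, 0.478]
ft_force: [4.7, 1.3, 2.3]
grip_width: 0.507
```

```bash
cat >> h.py <<'E'
from scipy.spatial.transform import Rotation
def state():
    o=monitor.get_obs(); y=Rotation.from_quat(o["ee_rot"]).as_matrix()[:,1]
    print(o["clock"],"pos",o["position"].round(4),"q",o["joint_pos"].round(3),"F",o["ft_force"].round(1),"M",o["torque"].round(2),"w",round(float(o["grip_width"]),3),"jaw",round(np.arctan2(y[1],y[0]),4))
E
python3 - <<'E'
from h import *
p=camera("wrist"); save(p,"w2"); state()
E
```

```text
5.4167 pos [ 0.5645 -0.0049  0.0978] q [ 0.416  0.373 -0.583  1.755  0.229  1.079 -0.329] F [4.8 2.  3.3] M [ 0.36 -1.05 -0.19] w 0.506 jaw -0.0852
```

View pics/w2.png

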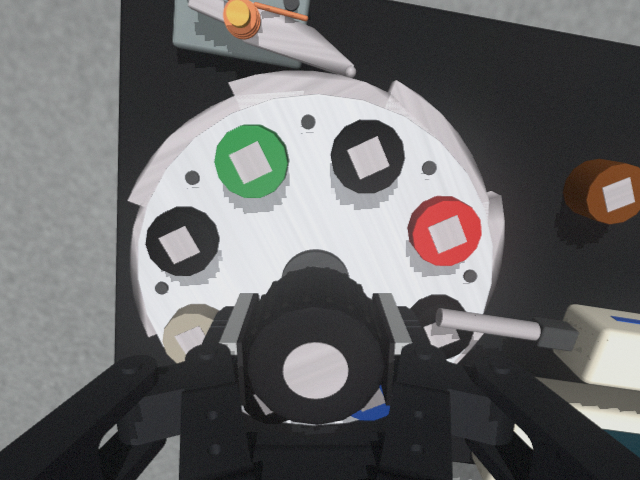

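Wheel turned 0.78 rad with the knob held and no slip. The black mount at (440,320) is just past the probe, red is at (445,232), and the pawl tip at (350,70) is just past a tooth. Turning the rest, slightly beyond the click.

Call:
step_arm(increments=[[0.036, 0, 0, 0, -0.04], [0.036, 0, 0, 0, -0.08], [0.036, 0, 0, 0, -0.08], [0.036, 0, 0, 0, -0.08], [0.036, 0, 0, 0, -0.08], [0.036, 0, 0, 0, -0.08], [0.036, 0, 0, 0, -0.08], [0.036, 0, 0, 0, -0.08], [0.036, 0, 0, 0, -0.06], [0.036, 0, 0, 0, -0.06], [0.036, 0, 0, 0, 0], [0.036, 0, 0, 0, 0]])

```text
clock: 6.42
position: [0.565, -0.0051, 0.0978]
ee_rot: [0.657, 0.264, -0.655, 0.265]
ft_force: [7.8, 1.3, 1.1]
grip_width: 0.509
```

```bash
cat >> h.py <<'E'
def ang(p):
    hsv=cv2.cvtColor(p["color"],cv2.COLOR_RGB2HSV); H,S,V=[hsv[...,i].astype(int) for i in range(3)]; T=np.array(p["cam_to_world"]); h=np.where(H>172,H-180,H)
    for n,a,b,o in [("red",-8,8,0),("green",45,80,np.pi/2)]:
        m=((h>a)&(h<b)&(S>110)&(V>50)).astype(np.uint8); k,l,s,c=cv2.connectedComponentsWithStats(m)
        for i in range(1,k):
            if s[i,4]<150: continue
            (x,y),r=cv2.minEnclosingCircle(np.argwhere(l==i)[:,::-1].astype(np.float32).reshape(-1,1,2))
            d=T[:3,:3]@np.array([(x-p["cx"])/p["fx"],-(y-p["cy"])/p["fy"],-1]); q=(T[:3,3]+d*(.076-T[2,3])/d[2])[:2]-[.564,-.0047]
            if .04<np.hypot(*q)<.08: print(n,round(x),round(y),"r",round(float(np.hypot(*q)),4),"wheel",round(-(np.arctan2(q[1],q[0])-o+np.deg2rad(14.24)),3))
E
python3 - <<'E'
from h import *
state(); p=camera("wrist"); save(p,"w3"); ang(p); s=camera("scene"); ang(s)
a=cv2.imread("pics/w3.png"); b=cv2.resize(cv2.cvtColor(s["color"],cv2.COLOR_RGB2BGR)[210:300,260:370],(440,360),interpolation=cv2.INTER_CUBIC)
c=np.zeros((480,800,3),np.uint8); c[:360,:360]=cv2.resize(a,(480,360))[:, :360]; c[:360,360:]=b; cv2.imwrite("pics/c3.png",c)
E
```

```text
6.4167 pos [ 0.565  -0.0051  0.0978] q [ 0.322  0.352 -0.467  1.76   0.178  1.068 -1.011] F [7.8 1.3 1.1] M [ 0.11 -1.56 -0.2 ] w 0.509 jaw -0.8048
red 444 230 r 0.0627 wheel 0.084
green 251 162 r 0.0629 wheel 0.139
```

View pics/w3.png

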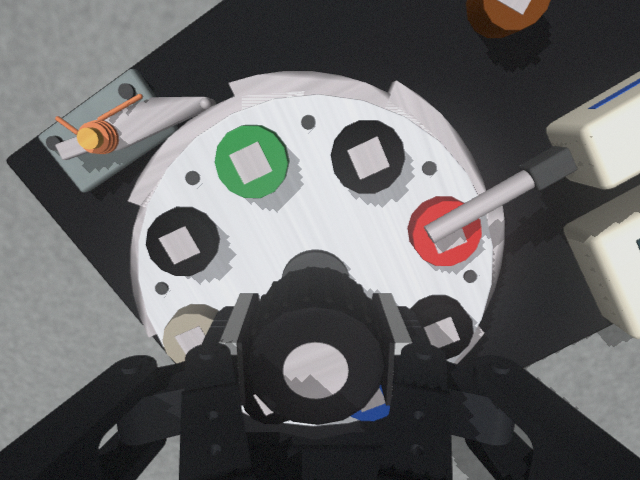

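View pics/c3.png

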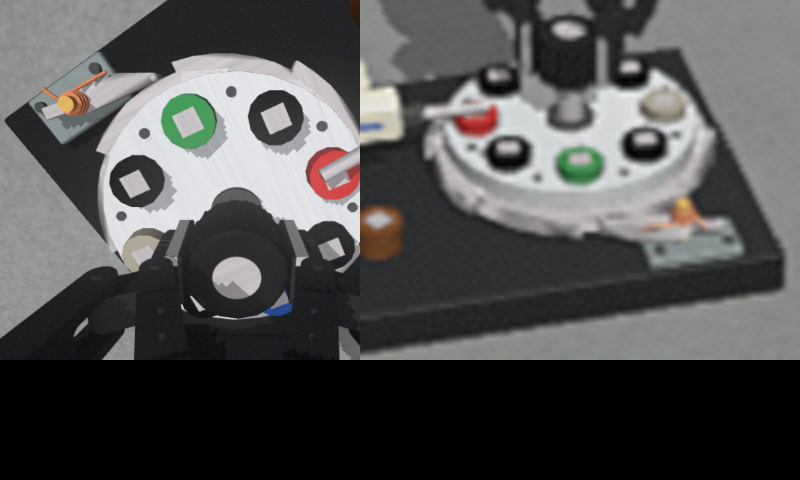

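The pawl tip at (212,103) has dropped behind red's tooth, whose face is at (235,85). That is a gap of about 12 mm, or 0.1–0.12 rad. Red (444,230) is slightly past the stylus. Easing back.

Call:
step_arm(increments=[[0.036, 0, 0, 0, 0.02], [0.036, 0, 0, 0, 0.02], [0.036, 0, 0, 0, 0.02], [0.036, 0, 0, 0, 0.01], [0.036, 0, 0, 0, 0], [0.036, 0, 0, 0, 0], [0.036, 0, 0, 0, 0]])

```text
clock: 7.1
position: [0.565, -0.0051, 0.0978]
ee_rot: [0.647, 0.287, -0.645, 0.288]
ft_force: [8.0, 2.0, 0.6]
grip_width: 0.508
```

```bash
python3 - <<'E'
from h import *
state(); p=camera("wrist"); save(p,"w4"); ang(p)
a=cv2.imread("pics/w4.png"); cv2.imwrite("pics/c4.png",cv2.resize(a[40:240,100:360],(780,600),interpolation=cv2.INTER_CUBIC))
E
```

```text
7.1 pos [ 0.565  -0.0051  0.0978] q [ 0.331  0.354 -0.478  1.759  0.183  1.069 -0.943] F [8.  2.  0.6] M [ 0.24 -1.5   0.05] w 0.508 jaw -0.734
red 444 230 r 0.0625 wheel 0.016
green 251 161 r 0.0629 wheel 0.069
```

View pics/c4.png

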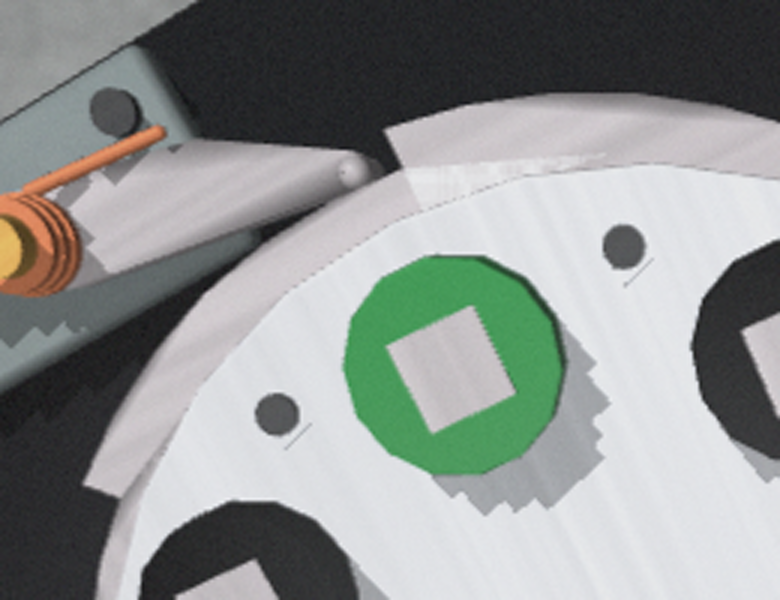

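The pawl tip (380,165 in the crop) is about 2–3 mm from the tooth face (400,165), roughly 0.03 rad left.

Call:
step_arm(increments=[[0.036, 0, 0, 0, 0.01], [0.036, 0, 0, 0, 0.01], [0.036, 0, 0, 0, 0], [0.036, 0, 0, 0, 0]])

```text
clock: 7.48
position: [0.565, -0.005, 0.0979]
ee_rot: [0.644, 0.293, -0.642, 0.294]
ft_force: [7.4, 1.8, -0.5]
grip_width: 0.505
```

```bash
python3 -c "
from h import *
state()"
```

```text
7.4833 pos [ 0.565  -0.005   0.0979] q [ 0.334  0.355 -0.481  1.759  0.184  1.07  -0.924] F [ 7.4  1.8 -0.5] M [ 0.27 -1.52  0.07] w 0.505 jaw -0.714
```

Call:
step_arm(increments=[[0.036, 0, 0, 0, 0.01], [0.036, 0, 0, 0, 0], [0.036, 0, 0, 0, 0]])

```text
clock: 7.73
position: [0.5649, -0.0051, 0.0978]
ee_rot: [0.643, 0.297, -0.641, 0.297]
ft_force: [7.8, 2.5, 0.7]
grip_width: 0.506
```

```bash
python3 - <<'E'
from h import *
state(); p=camera("wrist"); save(p,"w5"); ang(p)
a=cv2.imread("pics/w5.png"); cv2.imwrite("pics/c5.png",cv2.resize(a[40:240,100:360],(780,600),interpolation=cv2.INTER_CUBIC))
E
```

```text
7.7333 pos [ 0.5649 -0.0051  0.0978] q [ 0.335  0.355 -0.483  1.759  0.185  1.07  -0.915] F [7.8 2.5 0.7] M [ 0.23 -1.54 -0.04] w 0.506 jaw -0.7041
red 444 231 r 0.0623 wheel -0.01
green 251 162 r 0.0628 wheel 0.039
```

View pics/c5.png

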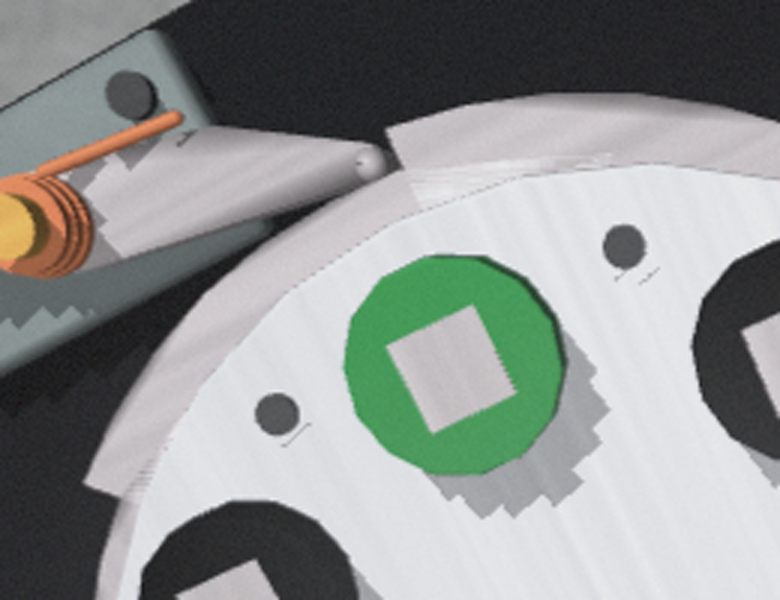

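Nearly touching: pawl edge (388,160), tooth face (398,165). Continuing gently until the moment rises.

Call:
step_arm(increments=[[0.036, 0, 0, 0, 0.005], [0.036, 0, 0, 0, 0.005], [0.036, 0, 0, 0, 0], [0.036, 0, 0, 0, 0]])

```text
clock: 8.12
position: [0.5649, -0.0051, 0.0978]
ee_rot: [0.641, 0.3, -0.639, 0.3]
ft_force: [7.4, 1.4, 0.7]
grip_width: 0.509
```

```bash
python3 -c "
from h import *
state()"
```

```text
8.1167 pos [ 0.5649 -0.0051  0.0978] q [ 0.337  0.355 -0.484  1.759  0.186  1.07  -0.905] F [7.4 1.4 0.7] M [ 0.23 -1.53 -0.09] w 0.509 jaw -0.6942
```

Call:
step_arm(increments=[[0.036, 0, 0, 0, 0.005], [0.036, 0, 0, 0, 0.0], [0.036, 0, 0, 0, 0]])

```text
clock: 8.37
position: [0.5649, -0.0051, 0.0978]
ee_rot: [0.641, 0.301, -0.638, 0.302]
ft_force: [7.6, 1.9, 0.8]
grip_width: 0.502
```

```bash
python3 -c "
from h import *
state(); p=camera('wrist'); save(p,'w6'); ang(p)
a=cv2.imread('pics/w6.png'); cv2.imwrite('pics/c6.png',cv2.resize(a[50:140,150:270],(800,600),interpolation=cv2.INTER_CUBIC))"
```

```text
8.3667 pos [ 0.5649 -0.0051  0.0978] q [ 0.337  0.355 -0.485  1.759  0.186  1.07  -0.901] F [7.6 1.9 0.8] M [ 0.33 -1.53 -0.05] w 0.502 jaw -0.6892
red 444 231 r 0.0625 wheel -0.028
green 251 161 r 0.0628 wheel 0.024
```

View pics/c6.png

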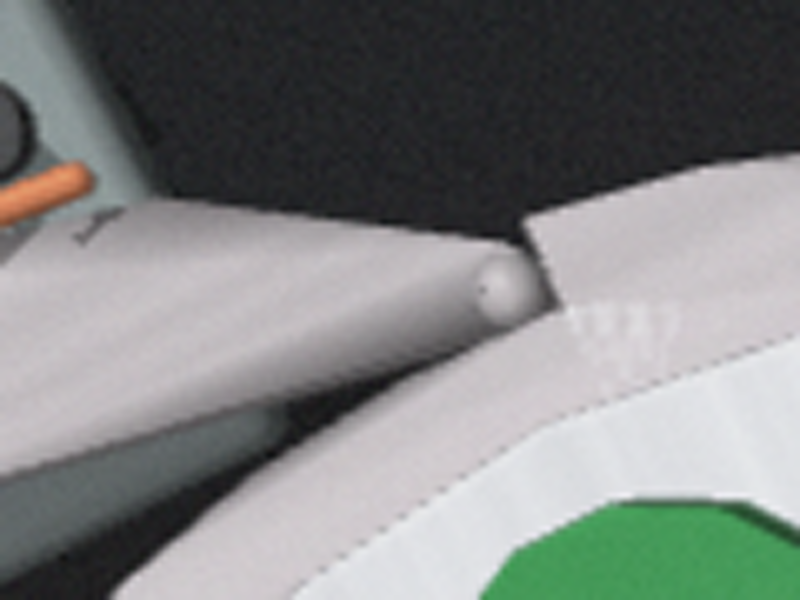

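Pawl and tooth face practically meet at (545,285), but there is no torque rise yet. A few more small steps.

Call:
step_arm(increments=[[0.036, 0, 0, 0, 0.005], [0.036, 0, 0, 0, 0.0], [0.036, 0, 0, 0, 0]])

```text
clock: 8.67
position: [0.5649, -0.005, 0.0978]
ee_rot: [0.64, 0.303, -0.638, 0.304]
ft_force: [8.0, 1.4, 1.2]
grip_width: 0.502
```

```bash
python3 -c "
from h import *
state()"
```

```text
8.6667 pos [ 0.5649 -0.005   0.0978] q [ 0.338  0.355 -0.486  1.759  0.186  1.07  -0.896] F [8.  1.4 1.2] M [ 0.26 -1.5  -0.09] w 0.502 jaw -0.6842
```

Call:
step_arm(increments=[[0.036, 0, 0, 0, 0.005], [0.036, 0, 0, 0, 0.0], [0.036, 0, 0, 0, 0]])

```text
clock: 8.92
position: [0.5649, -0.005, 0.0978]
ee_rot: [0.639, 0.305, -0.637, 0.305]
ft_force: [7.8, 1.6, 0.1]
grip_width: 0.506
```

```bash
python3 -c "
from h import *
state()"
```

```text
8.9167 pos [ 0.5649 -0.005   0.0978] q [ 0.338  0.356 -0.487  1.759  0.186  1.07  -0.891] F [7.8 1.6 0.1] M [ 0.28 -1.48 -0.31] w 0.506 jaw -0.6796
```

Call:
step_arm(increments=[[0.036, 0, 0, 0, 0.005], [0.036, 0, 0, 0, 0.0], [0.036, 0, 0, 0, 0]])

```text
clock: 9.17
position: [0.5649, -0.005, 0.0978]
ee_rot: [0.638, 0.306, -0.636, 0.306]
ft_force: [7.3, 1.1, -0.1]
grip_width: 0.505
```

```bash
python3 -c "
from h import *
state()
p=camera('wrist'); save(p,'w7'); ang(p)
for n in ['w6','w7']:
  g=cv2.imread(f'pics/{n}.png')
a,b=[cv2.imread(f'pics/{n}.png',0).astype(np.float32) for n in ['w6','w7']]
print('green shift',cv2.phaseCorrelate(a[120:205,205:295],b[120:205,205:295]),'pawl',cv2.phaseCorrelate(a[90:170,60:180],b[90:170,60:180]))"
```

```text
9.1667 pos [ 0.5649 -0.005   0.0978] q [ 0.339  0.356 -0.487  1.759  0.187  1.07  -0.887] F [ 7.3  1.1 -0.1] M [ 0.35 -1.49 -0.65] w 0.505 jaw -0.6752
red 444 230 r 0.0627 wheel -0.044
green 251 161 r 0.0628 wheel 0.014
green shift ((0.5140540644113685, -0.33453723579275163), 0.9426857022885923) pawl ((1.3503549025016994, -3.165072163053658), 0.7206481471657753)
```

The moment has climbed (-0.09, -0.31, -0.65 N m), so the tooth is against the pawl. Releasing.

Call:
step_arm(increments=[[0.0854, 0, 0, 0, 0], [0.0854, 0, 0, 0, 0], [0.0854, 0, 0, 0, 0], [0.0854, 0, 0, 0, 0], [0.0854, 0, 0, 0, 0], [0.0854, 0, 0, 0, 0], [0.0854, 0, 0, 0, 0], [0.0854, 0, 0, 0, 0]])

```text
clock: 9.88
position: [0.5635, -0.0053, 0.0973]
ee_rot: [-0.637, -0.306, 0.638, -0.306]
ft_force: [-0.1, 0.1, 1.7]
grip_width: 1.004
```

```bash
python3 -c "
from h import *
state()
p=camera('wrist'); save(p,'w8'); ang(p)
a,b=[cv2.imread(f'pics/{n}.png',0).astype(np.float32) for n in ['w7','w8']]
print('green shift',cv2.phaseCorrelate(a[120:205,205:295],b[120:205,205:295]),'pawl',cv2.phaseCorrelate(a[90:170,60:180],b[90:170,60:180]))
a=cv2.imread('pics/w8.png'); cv2.imwrite('pics/c8.png',cv2.resize(a[50:140,150:270],(800,600),interpolation=cv2.INTER_CUBIC))"
```

```text
9.8833 pos [ 0.5635 -0.0053  0.0973] q [ 0.339  0.356 -0.487  1.76   0.187  1.072 -0.888] F [-0.1  0.1  1.7] M [0.07 0.02 0.05] w 1.004 jaw -0.6759
red 447 229 r 0.0626 wheel -0.039
green 254 158 r 0.0628 wheel 0.017
green shift ((2.126278804112083, -2.8945780497121163), 0.9398180140978024) pawl ((1.2146385326363927, -2.50669931554458), 0.7211522632837295)
```

View pics/c8.png

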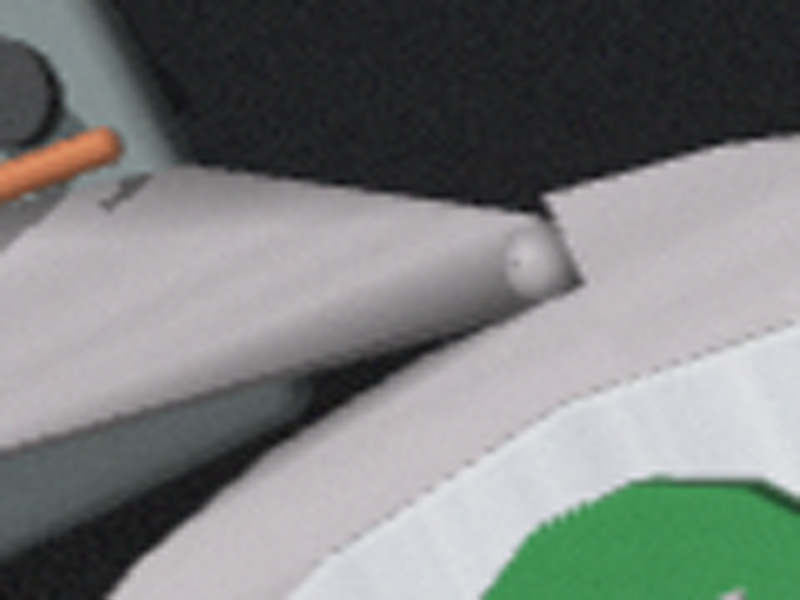

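Still in contact: the tip at (575,262) meets the face, and red moved no measurable amount. Retreating straight up.

Call:
step_arm(increments=[[0.0854, 0, 0, 0.01, 0], [0.0854, 0, 0, 0.02, 0], [0.0854, 0, 0, 0.02, 0], [0.0854, 0, 0, 0.03, 0], [0.0854, 0, 0, 0.03, 0], [0.0854, 0, 0, 0.03, 0], [0.0854, 0, 0, 0.02, 0], [0.0854, 0, 0, 0, 0], [0.0854, 0, 0, 0, 0], [0.0854, 0, 0, 0, 0]])

```text
clock: 10.77
position: [0.5633, -0.0053, 0.257]
ee_rot: [-0.637, -0.306, 0.638, -0.306]
ft_force: [0.2, 0.1, -0.2]
grip_width: 0.998
```

```bash
python3 -c "
from h import *
state()
p=camera('wrist'); save(p,'w9'); ang(p)
a=cv2.imread('pics/w9.png'); cv2.imwrite('pics/c9.png',a)"
```

```text
10.7667 pos [ 0.5633 -0.0053  0.257 ] q [ 0.362  0.222 -0.505  1.568  0.109  1.38  -0.83 ] F [ 0.2  0.1 -0.2] M [-0.06  0.    0.01] w 0.998 jaw -0.6759
red 386 174 r 0.0626 wheel -0.019
green 284 135 r 0.0624 wheel 0.018
```

View pics/c9.png

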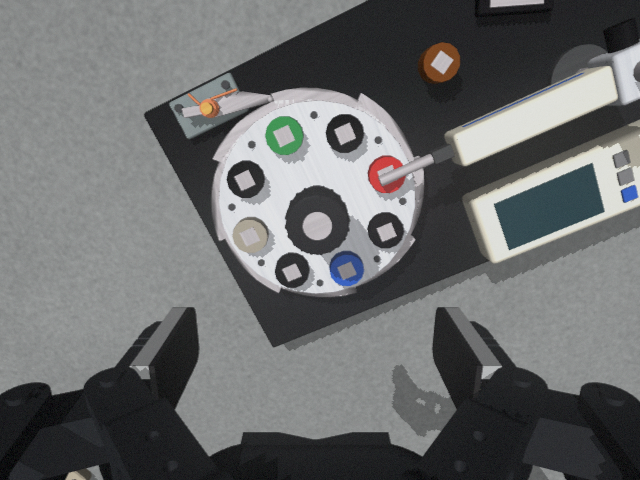

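The red mount (386,174) sits under the stylus, the pawl tip (270,98) is against its tooth, and the gripper is clear. Handing in.

```bash
python3 -c "
from workcell import ticket
print(ticket.hand_in())"
```

```text
the job is handed in; nothing more can be done
None
```

The red mount is under the stylus with its tooth resting against the pawl, and the job was handed in at about 10.8 s of the 51 s allowed.

I gripped only the knob and turned it about 1.5 rad clockwise in one hold, until the pawl dropped behind the red mount's tooth. I then eased it back about 0.13 rad until the moment rose to 0.65 N m, let go, and lifted straight up.

**Last checks:**
- **Wheel angle:** after lifting clear, it read -0.019 rad from the red mount and +0.018 rad from the green one. The two differ by about 0.04 rad and average about 0. That is calibration scatter, so I relied on the moment and the close-up of the pawl for contact.
- **Pawl:** the close-up taken just after letting go showed the pawl tip still against the tooth face, and releasing did not move the wheel measurably.
- **Forces:** the readings between moves stayed under about 9 N at the wrist. They were near zero after lifting.
- **Loose things:** I touched nothing but the knob as far as I could tell. I did not check the positions of the items on the bench or on the plate again at the end.

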